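# Load the stencil jig and hold its flap at the balance point

### The arm

A 6-joint arm with a two-finger parallel gripper is mounted at the origin on the work surface; the furniture and walls round the work are solid. World frame = base frame: x ahead of the robot, y to its left, z up, the work surface at z = 0. Lengths are in m, angles in rad, forces in N, time in s.
With the tool pointing down it reaches from about 0.35 to 0.975 m from the base axis. Payload 4.9 kg.
Tool frame: the origin (TCP) lies at the very end of the fingers, on their centre line; the grasp point (between the pads) lies 19 mm behind it (ctrl.grip_point_offset is the distance from the TCP to the grasp point, in m); z points along the fingers, y is the line along which they close (so a half turn about z gives the same grasp; the last joint's range is limited). The gripper opens to 85 mm and grips with 20 to 120 N. Pads are 22 mm wide; open, the fingers measure 114 mm over their backs; the gripper's body (76 mm by 85 mm) begins 54 mm behind the grasp point. The pads swing forward as they close: fully open they stand 13 mm farther back than shut.
Start: joints at [1.062, 0.053, 1.613, -0, 1.476, -0.119], TCP at [0.237, 0.578, 0.231] pointing down, gripper open.
Joint ranges: [-3.01, 3.01], [-1.01, 2.22], [0.06, 2.58], [-1.02, 4.17], [0.09, 2.62], [-3.14, 3.14]. Speed limits (rad/s): [2.57, 2.57, 3.14, 3.14, 3.14, 3.14].

### API

Orientations are given as a rotation vector (axis times angle).
In Python, from station import ctrl gives the robot as it stands.
- The arm moves only by the tool send_rows, never from a script. Its argument "rows" is a list of rows, each a list of 3 entries, a list of its own where there are three numbers: the finger opening in cm, from 0 to 8.54, then the shift along the tool's x, y, z in cm, then the turn about the tool's z in degrees. A call has 1 to 10 rows; each row shifts and turns the commanded pose from where the row before left it, along the tool's axes as they then stand; what a row does not reach is not made up. A row lasts 1/8 s, in which the tool goes at most 62.5 mm and 10.7 degrees, less where a joint would pass 70% of its speed; a pose out of reach is approached as far as the arm can. A call with a gripper value outside its range is refused whole. The fingers move at their own pace and stop on an object; "newtons" is the grip in N (left out, the last holds). Time passes only in rows, so rows that do not move let the fingers close. It gives the time, the measured TCP pose, the force, the opening and the grip force at its end, in the units of the state.
- ctrl.get_obs(): the state, without advancing time (a new reading comes with each control period).
- ctrl.get_image(name): name is "scene" or "top" or "wrist"; returns a dict with "frame" (480x640x3 uint8, red, green, blue), "range_z" (480x640 float32, m along the optical axis (not along the pixel's ray), 0 where there is no reading), "fx", "fy", "cx", "cy" (pixels), "k1" (the pictures are not rectified: a ray, as slopes to the right and down, at radius r is drawn at 1 + k1 r^2 times it, then the intrinsics apply), "cam_to_world" (4x4, takes a point from camera to world coordinates). Camera axes: x right, y down, z forward; pixel columns grow to the right and rows downward; lengths in m; the calibration is good to about 2 mm. A picture is of the moment at which its call begins.
- ctrl.finish_job(): hands the job in; it is judged then, once.
The state is a dict: "t": time; "q": joint angles; "dq": joint speeds; "effort": joint torques, N m; "tool_pos": TCP position; "tool_rot": TCP orientation; "contact_force": force on the tool from outside, world axes, zero at the start; "wrist_torque": the same for the moment, N m; "opening": finger opening in m; "grip_force": force on a finger pad.
Only numpy, scipy, OpenCV 4.12 (cv2) and the standard library are available. Lean on these libraries where they do the work, as an engineer would, in place of code of your own. Each camera call takes 0.05 s, during which the arm holds its last target. There are 200 camera calls.

### The job

Fit the drilled wooden board over the two locating pins of the stencil jig until it lies flush on the rest block, and let it go; do this while the stencil flap still leans on its backrest. Then grip the flap, swing it forward to its balance point, where it would fall neither way, and finish still gripping it there so that I can wipe both faces of the stencil. Never let the flap drop shut towards the board, and do not shift the bottle of ochre paint, the glass mug or the glue bottle.

Things in the scene. Friction and masses are not known exactly. Their poses are not given: they have to be found in the camera images.
- board: Plain wooden peg-rail board, 56 x 150 x 15 mm, loose and lying flat on the table well to the left of the jig (from the robot). Origin: centre of its underside; x along its 56 mm width, y along its 150 mm length, z up. Two through holes of 12 mm diameter on its long centre line at y = -50 and +50 mm, 100 mm apart. It may be turned end for end, but its top face stays up. About 0.09 kg.
- board_hole0 (a point): Centre of the mouth of the board's hole at y = -50 mm, on the top face.
- board_hole1 (a point): Centre of the mouth of the board's hole at y = +50 mm, on the top face.
- jig: Stencil jig, screwed down: plywood base 255 x 200 x 18 mm. Origin: on the table under the middle of its rest block; x from there to the hinge (away from the robot), y along the hinge, z up; the base spans x -65 to 190 mm, y -100 to 100 mm. Behind the hinge two backrest posts with a cross rail stand at x 162 to 182, y -80 to 80 mm, top 138 mm above the table.
- rest_top (a point): Middle of the top of the jig's wooden rest block (40 x 140 x 12 mm, long side along the jig's y), midway between the pins, 30 mm above the table; axes as the jig's. The board overhangs it by 8 mm at each long side, room for fingers. A board fully home has its centre and underside here, its long side along the jig's y, its top 45 mm above the table, above the pin tips.
- pin0 (a point): Tip of the upright steel locating pin at y = -50 mm of the jig: 10 mm diameter, 12 mm high, tapered over the last 4 mm; the tip is 42 mm above the table.
- pin1 (a point): Tip of the upright steel locating pin at y = 50 mm of the jig: 10 mm diameter, 12 mm high, tapered over the last 4 mm; the tip is 42 mm above the table.
- hinge (a point): Middle of the flap's hinge axis, which runs along the jig's y, 100 mm beyond the rest block's middle in x and 30 mm above the table.
- flap_angle (a joint): Angle (rad) of the hinged stencil flap: 0 = shut flat over the board; grows as it opens, up and away from the robot; 1.85 = leaning back on the backrest, where it starts. It weighs 0.34 kg and falls unless held: onto the backrest from above 1.37, shut from below. At 1.37 it balances, its centre of mass straight above the hinge, its plane leaning 11 degrees from upright towards the robot.
- flap: The hinged stencil flap: a light wooden frame 130 x 170 x 12 mm round a thin metal plate with five round openings, on two cranked steel arms, with a dowel handle along its free edge. Origin: middle of the hinge axis; y along the hinge; when shut, x and z as the jig's and the frame from x = -165 to -35 mm, z = 16 to 28 mm. It turns with the flap.
- flap_com (a point): Centre of mass of the flap: when shut 104 mm from the hinge axis towards the robot and 21 mm above that axis; it turns with the flap. At the balance point it is straight above point hinge.
- handle (a point): Middle of the wooden dowel handle along the flap's free edge, 12 mm diameter, 120 mm long, parallel to the hinge. When shut 200 mm from the hinge axis towards the robot, 22 mm above it; at 1.85 it is 216 mm, at 1.37 230 mm above the table. Thin posts 48 mm to either side of its middle leave a gap 29 mm deep to the frame: pinch it from above; it can turn between the fingers.
- acryl_ochre: Small ochre paint bottle with a white nozzle, 36 mm wide, 81 mm high, standing left of the board. Origin: centre of its underside.
- glass_mug: Glass mug with dark rinse water, 75 mm wide, 82 mm high, standing left of the board. Origin: centre of its underside.
- wood_glue: Yellow glue bottle with a red cap, 55 mm wide, 150 mm high, standing beyond the jig. Origin: centre of its underside.
Not all that is in view belongs to the job. There is more than one size of the board; the one meant has the size given above.

How it is judged:
By the outcome, as a careful person would: the job done as asked, in the order asked, and still so for the second after the job is handed in, while the arm keeps its last pose, push and grip.
It also fails if it takes over 61 s, if anything falls off the work surface, if the arm or the gripper's body presses on something with over 40 N, if the wrist force passes 120 N, or if a joint passes its speed limit or range.

## Working session

There is one attempt and no reset: what is moved stays moved. The work goes in short steps, Python scripts to look and compute and a tool call to move; the robot and the scene stay as the last step left them, time stands still between calls to the robot, and variables do not carry over. Pictures are saved under pics/ and viewed, at most 10 in all, crops included, and the job is handed in when it is done.

Besides the shell and the picture viewer there is one more tool, called after "Call:" by a JSON object that holds its "op" and its "data". send_rows: Moves the arm, as the interface text tells. Its arguments: {"type":"object","properties":{"rows":{"type":"array","items":{"type":"array"}},"newtons":{"type":"number"}},"required":["rows"]}

```bash
ls; mkdir -p pics
cat > h.py <<'E'
import numpy as np, cv2
from station import ctrl
def cloud(im):
    h,w=im["range_z"].shape
    u,v=np.meshgrid(np.arange(w),np.arange(h))
    K=np.array([[im["fx"],0,im["cx"]],[0,im["fy"],im["cy"]],[0,0,1.]])
    p=cv2.undistortPoints(np.stack([u,v],-1).reshape(-1,1,2).astype(np.float64),K,np.array([im["k1"],0,0,0,0.])).reshape(h,w,2)
    z=im["range_z"]
    c=np.dstack([p[...,0]*z,p[...,1]*z,z])
    T=np.array(im["cam_to_world"])
    P=c@T[:3,:3].T+T[:3,3]; P[z==0]=np.nan
    return P
def save(n,f): cv2.imwrite("pics/"+n+".png",cv2.cvtColor(f,cv2.COLOR_RGB2BGR))
E
python3 - <<'E'
from h import *
a=ctrl.get_image("top");b=ctrl.get_image("scene")
save("top0",a["frame"]);save("scene0",b["frame"])
np.save("top0.npy",cloud(a)); np.save("scene0.npy",cloud(b))
print(a["cam_to_world"],b["cam_to_world"],ctrl.grip_point_offset)
E
```

```text
pics
[[-0.01025312 -0.9942073   0.1069893   0.36897403]
 [-0.99993424  0.01074377  0.0040106   0.08076383]
 [-0.00513684 -0.10694114 -0.99425208  1.3647339 ]
 [ 0.          0.          0.          1.        ]] [[-0.87044888 -0.18764658  0.45509065 -0.10656768]
 [-0.49181966  0.37055676 -0.78790932  1.18272993]
 [-0.02078843 -0.90965732 -0.414839    0.62813843]
 [ 0.          0.          0.          1.        ]] 0.0187
```

View pics/top0.png

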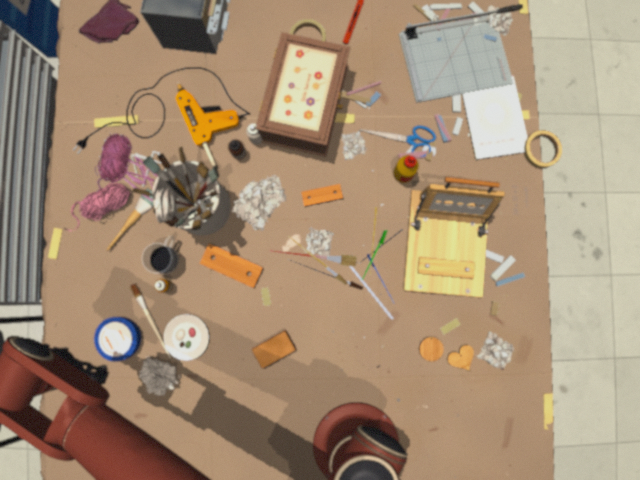

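View pics/scene0.png

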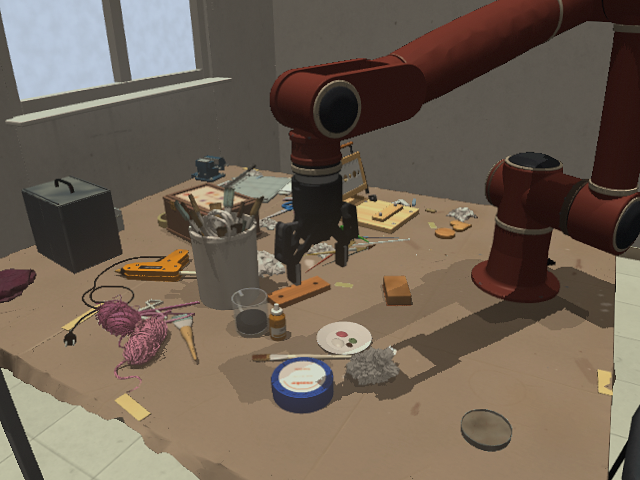

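The top view shows the board at about (232,267), the ochre bottle at (160,286) and the mug at (160,258). The jig is at (445,250), with its rest block at (446,268), and the glue bottle is at (406,168). A shorter decoy board lies at (322,195). I'll measure the board and jig from the point clouds next.

Run:
```python
from h import *
P=np.load("top0.npy"); 
f=cv2.imread("pics/top0.png")
def rect(name,r0,r1,c0,c1,zl,zh):
    S=P[r0:r1,c0:c1].reshape(-1,3); m=(S[:,2]>zl)&(S[:,2]<zh); S=S[m]
    (c,s,a)=cv2.minAreaRect((S[:,:2]*1000).astype(np.float32))
    print(name,len(S),np.round(c,1),np.round(s,1),round(a,2),"zmed",np.round(np.median(S[:,2]),4),"box",np.round(cv2.boxPoints((c,s,a)).tolist(),0).tolist())
print("table z",np.nanmedian(P[300:320,300:340,2]))
rect("board",240,292,196,270,.009,.022)
rect("small",180,210,298,348,.007,.025)
rect("jig base",185,300,400,495,.012,.022)
rect("rest",250,284,410,482,.025,.036)
rect("post/flap",170,235,410,510,.1,.3)
rect("glue",140,190,390,425,.1,.16)
rect("ochre",272,296,150,172,.03,.1)
rect("mug",235,275,140,182,.05,.1)
# holes: dark/other pixels
cv2.imwrite("pics/crop1.png",np.hstack([cv2.resize(f[235:300,190:275],None,fx=4.5,fy=4.5,interpolation=3),cv2.resize(f[235:300,405:490],None,fx=4.5,fy=4.5,interpolation=3)]))
```

```text
table z 0.0014569217879895069
board 1282 [448.3 299.2] [117.5 163.5] 1.61 zmed 0.0156 box [[387.0, 379.0], [392.0, 216.0], [509.0, 219.0], [505.0, 383.0]]
small 560 [627.2  72.5] [124.6  75.3] 89.1 zmed 0.0111 box [[589.0, 11.0], [664.0, 10.0], [666.0, 134.0], [591.0, 135.0]]
jig base 4617 [ 497.9 -251.6] [226.5 256.8] 83.94 zmed 0.0185 box [[358.0, -351.0], [614.0, -378.0], [638.0, -153.0], [382.0, -125.0]]
rest 857 [ 445.6 -229.2] [167.   75.6] 85.06 zmed 0.0309 box [[401.0, -309.0], [476.0, -316.0], [490.0, -149.0], [415.0, -143.0]]
post/flap 1915 [ 598.6 -230.2] [220.2  74.3] 72.09 zmed 0.1646 box [[529.0, -324.0], [600.0, -346.0], [668.0, -137.0], [597.0, -114.0]]
glue 198 [ 679.9 -130.5] [35.5 32.2] 59.06 zmed 0.1252 box [[657.0, -137.0], [685.0, -154.0], [703.0, -124.0], [675.0, -107.0]]
ochre 195 [409.3 469.1] [48.3 32.6] 2.23 zmed 0.0606 box [[385.0, 485.0], [386.0, 452.0], [434.0, 454.0], [433.0, 486.0]]
mug 382 [468.  466.2] [75.5 90.5] 30.19 zmed 0.072 box [[413.0, 486.0], [458.0, 408.0], [523.0, 446.0], [478.0, 524.0]]
```

View pics/crop1.png

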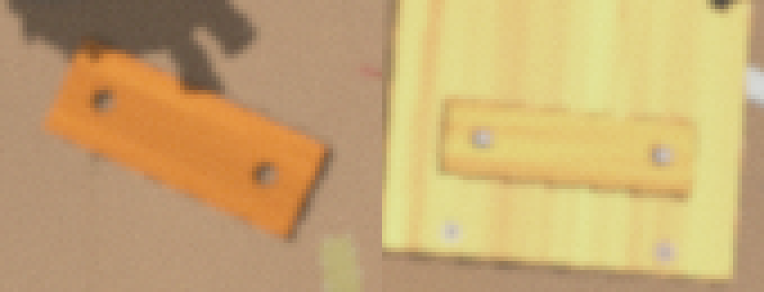

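The crop shows board holes at crop pixels (102,98) and (265,174), and pin tips at (482,138) and (661,154). I'll turn these rays into positions.

```bash
cat >> h.py <<'E'
def ray(im,px,z):
    K=np.array([[im["fx"],0,im["cx"]],[0,im["fy"],im["cy"]],[0,0,1.]])
    p=cv2.undistortPoints(np.array(px,float).reshape(-1,1,2),K,np.array([im["k1"],0,0,0,0.])).reshape(-1,2)
    T=np.array(im["cam_to_world"]); d=np.c_[p,np.ones(len(p))]@T[:3,:3].T
    return T[:3,3]+d*((z-T[2,3])/d[:,2])[:,None]
def proj(im,X):
    T=np.linalg.inv(np.array(im["cam_to_world"])); c=np.atleast_2d(X)@T[:3,:3].T+T[:3,3]
    s=c[:,:2]/c[:,2:]; s=s*(1+im["k1"]*(s**2).sum(1,keepdims=True))
    return s*[im["fx"],im["fy"]]+[im["cx"],im["cy"]]
from scipy.spatial.transform import Rotation as R
def tool(o=None):
    o=o or ctrl.get_obs(); return np.array(o["tool_pos"]),R.from_rotvec(o["tool_rot"]).as_matrix()
def delta(goal,yaw_y=None):
    "shift in tool axes (cm) to reach goal TCP; turn (deg) about tool z so that tool y lies along the world line at angle yaw_y (deg)"
    p,M=tool(); print("shift cm",np.round(M.T@(np.array(goal)-p)*100,2),end=" ")
    if yaw_y is not None:
        l=M.T@[np.cos(np.radians(yaw_y)),np.sin(np.radians(yaw_y)),0]
        a=np.degrees(np.arctan2(-l[0],l[1])); print("turn",np.round((a+90)%180-90,2),end="")
    print()
E
python3 - <<'E'
from h import *
a=ctrl.get_image("top")
c=lambda x,y,ox,oy:((x+.5)/4.5-.5+ox,(y+.5)/4.5-.5+oy)
h=ray(a,[c(102,98,190,235),c(265,174,190,235)],.0158)
p=ray(a,[c(100,138,405,235),c(279,154,405,235)],.042)
for n,q in(("holes",h),("pins",p)):
    d=q[0]-q[1]; print(n,np.round(q,4).tolist(),"mid",q.mean(0).round(4),"len",np.linalg.norm(d).round(4),"ang",np.degrees(np.arctan2(d[1],d[0])).round(2))
w=ctrl.get_image("wrist");p,M=tool();print(M.round(3)); T=np.array(w["cam_to_world"]);print("cam in tool",(M.T@(T[:3,3]-p)).round(3),(M.T@T[:3,:3]).round(2).tolist(),w["fx"],w["fy"])
mid=h.mean(0); d=h[0]-h[1]; y=np.degrees(np.arctan2(d[1],d[0]))
delta([mid[0],mid[1],.10],y+90)
print(ctrl.get_obs()["q"],ctrl.get_obs()["t"])
E
```

```text
holes [[0.4718, 0.3503, 0.0158], [0.4288, 0.259, 0.0158]] mid [0.4503 0.3047 0.0158] len 0.101 ang 64.77
pins [[0.4424, -0.181, 0.042], [0.4323, -0.2795, 0.042]] mid [ 0.4374 -0.2302  0.042 ] len 0.099 ang 84.17
[[-0.925  0.38  -0.001]
 [ 0.38   0.925 -0.001]
 [ 0.    -0.001 -1.   ]]
cam in tool [ 0.086  0.001 -0.142] [[0.0, -0.95, -0.33], [1.0, 0.0, 0.0], [-0.0, -0.33, 0.95]] 397.2356542490474 397.2356542490474
shift cm [-30.08 -17.15  13.07] turn -87.1
[ 1.06199060e+00  5.31292246e-02  1.61377213e+00 -2.77727800e-06
  1.47601362e+00 -1.19008139e-01] 0.2
```

Call:
{"op": "send_rows", "data": {"rows": [[8.5, [-5, -2.9, 0], 0], [8.5, [-5, -2.9, 0], 0], [8.5, [-5, -2.8, 0], 0], [8.5, [-5, -2.8, 0], 0], [8.5, [-5, -2.9, 0], 0], [8.5, [-5, -2.9, 0], 0], [8.5, [0, 0, 2], -10.5], [8.5, [0, 0, 2], -10.5], [8.5, [0, 0, 2], -10.5], [8.5, [0, 0, 2], -10.5]]}}

```text
t: 1.45
tool_pos: [0.4495, 0.3048, 0.1505]
tool_rot: [0.545, -3.094, 0.0]
contact_force: [0.3, -0.3, 0.7]
opening: 0.0851
grip_force: 0.0
```

Call:
{"op": "send_rows", "data": {"rows": [[8.5, [0, 0, 2], -10.5], [8.5, [0, 0, 1], -10.5], [8.5, [0, 0, 1], -10.5], [8.5, [0, 0, 0], -10.5], [8.5, [0, 0, 0], -3], [8.5, [0, 0, 0], 0], [8.5, [0, 0, 0], 0]]}}

```text
t: 2.33
tool_pos: [0.4496, 0.305, 0.1112]
tool_rot: [1.679, -2.655, -0.0]
contact_force: [-0.2, -0.3, 1.2]
opening: 0.0852
grip_force: 0.0
```

Run:
```python
from h import *
w=ctrl.get_image("wrist"); save("w1",w["frame"])
p,M=tool(); print(p,M.round(3).tolist(),ctrl.get_obs()["q"].round(2))
print(proj(w,[[0.4718,0.3503,0.0158],[0.4288,0.259,0.0158]]))
P=cloud(w);S=P[(P[...,2]>.01)&(P[...,2]<.02)&(abs(P[...,0]-.45)<.09)&(abs(P[...,1]-.3)<.1)]
hsv=cv2.cvtColor(w["frame"],cv2.COLOR_RGB2HSV); m=(hsv[...,0]<18)&(hsv[...,1]>150)&(P[...,2]>.009)&(P[...,2]<.022)
S=P[m]; print(len(S))
c,s,a=cv2.minAreaRect((S[:,:2]*1000).astype(np.float32)); print(c,s,a)
delta([.4503,.3047,.1],64.77+90)
```

```text
[0.44959906 0.30497562 0.11127684] [[-0.428, -0.904, -0.0], [-0.904, 0.428, -0.0], [0.0, 0.0, -1.0]] [ 0.46 -0.04  1.91 -0.    1.27 -2.24]
[[321.57334843 312.96063811]
 [320.71322444 162.66727623]]
19387
(521.6983032226562, 297.7393798828125) (525.1107788085938, 224.3697967529297) 31.97854232788086
shift cm [-0.01 -0.08  1.13] turn -0.14
```

View pics/w1.png

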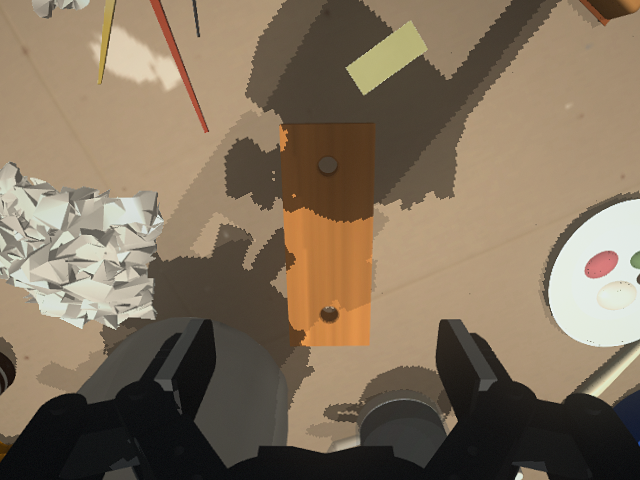

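The wrist view shows the board centred between the fingers, with its holes at (327.5,165) and (329.5,315).

Run:
```python
from h import *
w=ctrl.get_image("wrist")
g=cv2.cvtColor(w["frame"],cv2.COLOR_RGB2GRAY)
h=ray(w,[(329.5,315),(327.5,165)],.015)
d=h[0]-h[1];m=h.mean(0);y=np.degrees(np.arctan2(d[1],d[0]));print(h.round(4),m,np.linalg.norm(d),y)
delta([m[0],m[1],.004],y+90)
```

```text
[[0.4678 0.3545 0.015 ]
 [0.4258 0.2621 0.015 ]] [0.44682596 0.30828751 0.015     ] 0.10147665369571861 65.55011599162289
shift cm [-0.18  0.39 10.73] turn -0.91
```

Call:
{"op": "send_rows", "data": {"rows": [[8.5, [-0.2, 0.3, 3], -0.9], [8.5, [0, 0, 3], 0], [8.5, [0, 0, 2.5], 0], [8.5, [0, 0, 1.5], 0], [8.5, [0, 0, 0.5], 0], [8.5, [0, 0, 0], 0]]}}

```text
t: 3.18
tool_pos: [0.4482, 0.3083, 0.0067]
tool_rot: [-1.701, 2.641, -0.0]
contact_force: [1.1, 0.8, -0.5]
opening: 0.0847
grip_force: 0.0
```

Call:
{"op": "send_rows", "data": {"newtons": 35, "rows": [[5, [0, 0, 0], 0], [5, [0, 0, 0], 0], [5, [0, 0, 0], 0], [5, [0, 0, 0], 0], [5, [0, 0, 0], 0], [5, [0, 0, 0], 0]]}}

```text
t: 3.92
tool_pos: [0.4487, 0.3086, 0.0078]
tool_rot: [-1.7, 2.64, -0.0]
contact_force: [-1.8, -0.2, 5.9]
opening: 0.0544
grip_force: 37.0
```

Call:
{"op": "send_rows", "data": {"rows": [[5, [0, 0, -2], 0], [5, [0, 0, -4], 0], [5, [0, 0, -4], 0], [5, [0, 0, -2], 0], [5, [0, 0, 0], 0], [5, [0, 0, 0], 0]]}}

```text
t: 4.68
tool_pos: [0.4467, 0.3075, 0.1242]
tool_rot: [1.699, -2.639, -0.001]
contact_force: [-0.2, -0.5, -1.4]
opening: 0.0543
grip_force: 37.3
```

Run:
```python
from h import *
w=ctrl.get_image("wrist"); save("w2",w["frame"][100:400,170:470])
p,M=tool(); print(p,ctrl.get_obs()["contact_force"],ctrl.get_obs()["opening"])
d=[.4374,-.2302,p[2]]; delta(d,84.17+90)
```

```text
[0.44648264 0.30744117 0.12389895] [ 0.17615985 -0.61927887 -0.64018165] 0.054440609603311846
shift cm [ 49.32 -21.41   0.1 ] turn -18.6
```

View pics/w2.png

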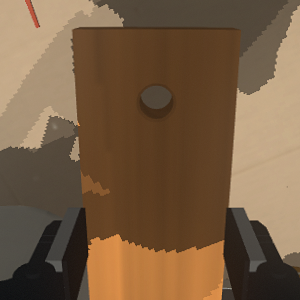

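The board is gripped straight. The visible hole mouth is at crop (156,100), which is image (326,200), and the far edge is at image row 128. Next I'll work out the board's offset in the tool frame.

Run:
```python
from h import *
w=ctrl.get_image("wrist"); p,M=tool()
q=ray(w,[(326,200),(244,128),(409,129),(257,300),(394,300)],p[2]+.0072)
print(((q-p)@M*1000).round(1))
P=cloud(w); print("depth z near hole rel tcp",np.nanmedian(P[220:240,310:340,2])-p[2])
```

```text
[[ 51.8   2.   -7. ]
 [ 76.2 -25.1  -7. ]
 [ 76.   29.5  -6.9]
 [ 13.  -24.2  -7.2]
 [ 12.9  28.   -7.1]]
depth z near hole rel tcp 0.0071499439240362145
```

Call:
{"op": "send_rows", "data": {"rows": [[5, [3, -1.3, 0], 0], [5, [5, -2.2, 0], 0], [5, [5.5, -2.4, 0], 0], [5, [5.5, -2.4, 0], 0], [5, [5.5, -2.4, 0], 0], [5, [5.5, -2.4, 0], 0], [5, [5.5, -2.4, 0], 0], [5, [5.5, -2.4, 0], 0], [5, [5, -2.2, 0], 0], [5, [3.4, -1.3, 0], 0]]}}

```text
t: 6.02
tool_pos: [0.4586, -0.1867, 0.1249]
tool_rot: [1.582, -2.657, 0.043]
contact_force: [0.7, 0.4, -0.9]
opening: 0.0543
grip_force: 37.3
```

Call:
{"op": "send_rows", "data": {"rows": [[5, [0, 0, 0], -6], [5, [0, 0, 0], -9], [5, [0, 0, 0], -3.6], [5, [0, 0, 0], 0], [5, [0, 0, 0], 0]]}}

```text
t: 6.65
tool_pos: [0.4866, -0.118, 0.1176]
tool_rot: [1.822, -2.407, 0.106]
contact_force: [-0.3, 0.3, -0.9]
opening: 0.0543
grip_force: 37.3
```

Run:
```python
from h import *
w=ctrl.get_image("wrist"); save("w3",w["frame"])
p,M=tool(); print(p,M.round(3).tolist(),ctrl.get_obs()["opening"],ctrl.get_obs()["q"].round(2))
print(proj(w,[[.4424,-.181,.042],[.4323,-.2795,.042]]))
```

```text
[ 0.48663513 -0.11823764  0.11774355] [[-0.269, -0.962, -0.053], [-0.953, 0.273, -0.128], [0.138, 0.016, -0.99]] 0.05442967665805793 [-0.31 -0.13  1.99 -0.14  1.29 -3.13]
[[365.33585889 144.98227237]
 [335.55207757 -40.88633853]]
```

View pics/w3.png

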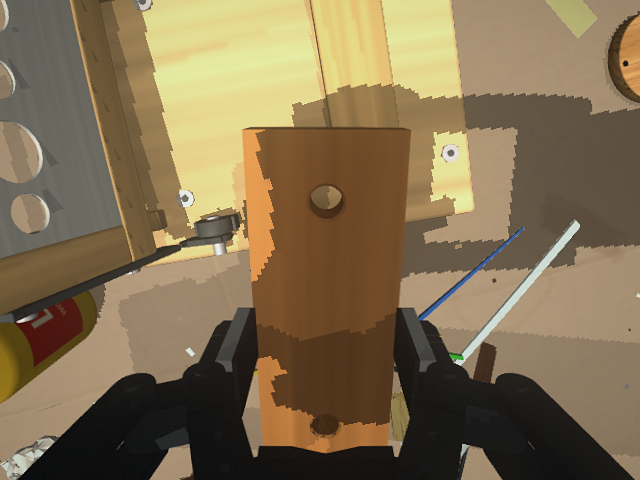

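The picture shows the board over the left edge of the jig, with the hand tilted because joint 6 ran into its -3.14 limit. I'll back off from the jig and turn the hand half round the other way, since the board may go end for end.

Call:
{"op": "send_rows", "data": {"rows": [[5, [-1, 2, -1], 0], [5, [-1, 2, -1], 5], [5, [-1, 2, -1], 10], [5, [-0.7, 1.4, -0.4], 10], [5, [0, 0, 0], 0], [5, [0, 0, 0], 0]]}}

```text
t: 7.45
tool_pos: [0.432, -0.0546, 0.1468]
tool_rot: [1.268, -2.759, 0.144]
contact_force: [0.0, 0.4, -1.0]
opening: 0.0542
grip_force: 37.3
```

Run:
```python
from h import *
p,M=tool(); print(p,M.round(3).tolist(),ctrl.get_obs()["opening"],ctrl.get_obs()["q"].round(3))
```

```text
[ 0.43197563 -0.05456096  0.14677818] [[-0.648, -0.76, -0.053], [-0.75, 0.649, -0.129], [0.132, -0.043, -0.99]] 0.05423166075794856 [-0.208 -0.326  2.102 -0.139  1.392 -2.614]
```

The tilt stayed: q4 is -0.14, where 0 means pointing straight down. It came from pushing joint 6 against its lower limit, so pushing gently at the upper limit should cancel it. The jig yaw needs q6 = 2.76, close to that limit. I'll move over free table and wind joint 6 up.

Call:
{"op": "send_rows", "data": {"rows": [[5, [-3.2, 2.8, -1.5], 0], [5, [-3.2, 2.8, -1.5], 0], [5, [0, 0, 0], 10.5], [5, [0, 0, 0], 10.5], [5, [0, 0, 0], 10.5], [5, [0, 0, 0], 10.5], [5, [0, 0, 0], 10.5], [5, [0, 0, 0], 10.5], [5, [0, 0, 0], 10.5], [5, [0, 0, 0], 10.5]]}}

```text
t: 8.7
tool_pos: [0.4328, 0.0337, 0.1653]
tool_rot: [-0.939, -2.976, 0.217]
contact_force: [0.1, 0.3, 0.0]
opening: 0.054
grip_force: 37.4
```

Call:
{"op": "send_rows", "data": {"rows": [[5, [0, 0, 0], 10.5], [5, [0, 0, 0], 10.5], [5, [0, 0, 0], 10.5], [5, [0, 0, 0], 10.5], [5, [0, 0, 0], 10.5], [5, [0, 0, 0], 10.5], [5, [0, 0, 0], 10.5], [5, [0, 0, 0], 10.5], [5, [0, 0, 0], 10.5], [5, [0, 0, 0], 10.5]]}}

```text
t: 9.95
tool_pos: [0.4328, 0.0337, 0.1652]
tool_rot: [2.853, 1.038, -0.144]
contact_force: [0.1, -0.2, -0.8]
opening: 0.0544
grip_force: 37.4
```

Call:
{"op": "send_rows", "data": {"rows": [[5, [0, 0, 0], 10.5], [5, [0, 0, 0], 10.5], [5, [0, 0, 0], 10.5], [5, [0, 0, 0], 10.5], [5, [0, 0, 0], 10.5], [5, [0, 0, 0], 10.5], [5, [0, 0, 0], 10.5], [5, [0, 0, 0], 10.5], [5, [0, 0, 0], 10.5], [5, [0, 0, 0], 10.5]]}}

```text
t: 11.2
tool_pos: [0.4328, 0.0337, 0.1652]
tool_rot: [2.533, -1.614, 0.035]
contact_force: [0.2, 0.1, -0.3]
opening: 0.0543
grip_force: 37.4
```

Run:
```python
from h import *
p,M=tool(); print(p,M.round(3).tolist(),ctrl.get_obs()["opening"],ctrl.get_obs()["q"].round(3))
```

```text
[0.43276945 0.03365382 0.16524355] [[0.425, -0.904, -0.054], [-0.9, -0.416, -0.128], [0.094, 0.103, -0.99]] 0.05425317521705163 [-0.01  -0.327  2.072 -0.13   1.451  2.714]
```

Call:
{"op": "send_rows", "data": {"rows": [[5, [0, 0, 0], 10.5], [5, [0, 0, 0], 10.5], [5, [0, 0, 0], 5], [5, [0, 0, 0], 4], [5, [0, 0, 0], 4], [5, [0, 0, 0], 0]]}}

```text
t: 11.95
tool_pos: [0.4278, -0.0071, 0.1693]
tool_rot: [2.037, -2.26, 0.055]
contact_force: [-0.3, -0.9, -1.2]
opening: 0.0541
grip_force: 37.4
```

Run:
```python
from h import *
p,M=tool(); print(p,M[:,2].round(3),ctrl.get_obs()["q"].round(3))
```

```text
[ 0.42777377 -0.00705883  0.16927032] [-0.049 -0.093 -0.994] [-0.126 -0.364  2.091 -0.099  1.453  3.133]
```

Call:
{"op": "send_rows", "data": {"rows": [[5, [-1.5, 0, 0], 5], [5, [-1.5, 0, 0], 5], [5, [-1.5, 0, 0], 5], [5, [-1.5, 0, 0], 5], [5, [0, 0, 0], 0]]}}

```text
t: 12.58
tool_pos: [0.4084, -0.0594, 0.1691]
tool_rot: [1.836, -2.53, -0.026]
contact_force: [-0.7, -0.2, -1.2]
opening: 0.0543
grip_force: 37.4
```

Run:
```python
from h import *
p,M=tool(); print(p,M.round(3).tolist(),ctrl.get_obs()["q"].round(3))
```

```text
[ 0.40840249 -0.05943692  0.16908345] [[-0.31, -0.951, -0.022], [-0.951, 0.31, 0.004], [0.003, 0.022, -1.0]] [-3.230e-01 -4.340e-01  2.139e+00 -3.000e-03  1.459e+00  3.134e+00]
```

q4 is back to about 0 and the tool points down within 1.3°. I'll turn to the jig yaw and take a wrist look at each pin in turn, ahead of the board's end.

Call:
{"op": "send_rows", "data": {"rows": [[5, [0, 0, 0], -6.2], [5, [0, 0, 0], -6], [5, [0, 0, 0], 0]]}}

```text
t: 12.95
tool_pos: [0.4087, -0.0583, 0.1692]
tool_rot: [2.097, -2.321, -0.028]
contact_force: [-0.1, -0.1, -0.6]
opening: 0.0546
grip_force: 37.4
```

Run:
```python
from h import *
u=np.array([.1016,.9948,0]);mid=np.array([.4374,-.2302,.13])
delta(mid+.16*u,-95.83-90); delta(mid+.06*u,-95.83-90); print(ctrl.get_obs()["q"].round(3))
```

```text
shift cm [ 0.82 -4.69  3.81] turn 0.04
shift cm [10.82 -4.68  3.79] turn 0.04
[-0.321 -0.434  2.138 -0.003  1.459  2.922]
```

Call:
{"op": "send_rows", "data": {"rows": [[5, [0.4, -2.4, 2], 0], [5, [0.4, -2.3, 1.8], 0], [5, [0, 0, 0], 0], [5, [0, 0, 0], 0]]}}

```text
t: 13.45
tool_pos: [0.4534, -0.0711, 0.1306]
tool_rot: [2.096, -2.322, -0.028]
contact_force: [0.3, 0.9, -1.4]
opening: 0.0546
grip_force: 37.4
```

Run:
```python
from h import *
w=ctrl.get_image("wrist"); save("a1",w["frame"]); p,M=tool(); print(p,M[:,2].round(3)); print(proj(w,[[.4424,-.181,.042],[.4323,-.2795,.042]]).round(0)); np.savez("a1",p=p,M=M)
```

```text
[ 0.45354123 -0.07121112  0.13095512] [-0.021  0.004 -1.   ]
[[ 319.   51.]
 [ 318. -162.]]
```

Call:
{"op": "send_rows", "data": {"rows": [[5, [3, 0, 0], 0], [5, [4, 0, 0], 0], [5, [3, 0, 0], 0], [5, [0, 0, 0], 0], [5, [0, 0, 0], 0]]}}

```text
t: 14.12
tool_pos: [0.4434, -0.1705, 0.1307]
tool_rot: [2.097, -2.323, -0.027]
contact_force: [-0.1, 0.3, -1.3]
opening: 0.054
grip_force: 37.4
```

Run:
```python
from h import *
w=ctrl.get_image("wrist"); save("a2",w["frame"]); p,M=tool(); print(p,M[:,2].round(3)); print(proj(w,[[.4424,-.181,.042],[.4323,-.2795,.042]]).round(0)); np.savez("a2",p=p,M=M)
a=cv2.imread("pics/a1.png");b=cv2.imread("pics/a2.png")
cv2.imwrite("pics/a12.png",np.hstack([a[:260,140:520],b[:260,140:520]]))
```

```text
[ 0.44340371 -0.17023918  0.13045149] [-0.021  0.004 -1.   ]
[[320. 229.]
 [319.  53.]]
```

View pics/a12.png

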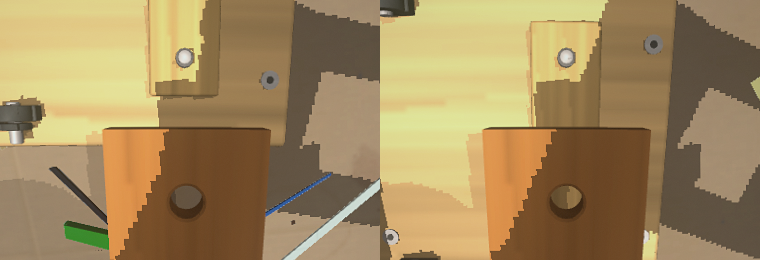

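Pin 1 is at image (324.5,58) in the first half and pin 0 at (326,58) in the second, while the hole mouth is at (326.5,200).

Run:
```python
from h import *
w=ctrl.get_image("wrist"); p,M=tool()
# sub-pixel: bright pin caps, dark/bright hole
for n,(c,r) in {"a1":(324,58),"a2":(326,58)}.items():
    g=cv2.cvtColor(cv2.imread(f"pics/{n}.png"),cv2.COLOR_BGR2HSV)[r-16:r+16,c-16:c+16]
    m=((g[...,1]<70)&(g[...,2]>110)).astype(np.uint8); k,l,s,ce=cv2.connectedComponentsWithStats(m); i=1+s[1:,4].argmax(); print(n,s[i],ce[i]+[c-16,r-16])
T=np.array(w["cam_to_world"]); Tt=(M.T@(T[:3,3]-p), M.T@T[:3,:3])
def at(n,px,z):
    s=np.load(n+".npz"); v=dict(w); X=np.eye(4); X[:3,3]=s["p"]+s["M"]@Tt[0]; X[:3,:3]=s["M"]@Tt[1]; v["cam_to_world"]=X
    return ray(v,[px],z)[0]
p1=at("a1",(324.5,57.5),.042);p0=at("a2",(326,57.5),.042)
print(p0,p1,np.linalg.norm(p1-p0)); d=p1-p0;y=np.degrees(np.arctan2(d[1],d[0]));m=(p0+p1)/2;print(m,y)
h=(ray(w,[(326.5,199.5)],p[2]+.0072)[0]-p)@M; print("hole",h)
e=-d/np.linalg.norm(d)      # goal tool x
g=m.copy(); lat=np.array([e[1],-e[0],0]); c=np.array([h[0]-.05,h[1]])
g=m-e*c[0]-lat*c[1]
for z in(.055,.026): delta([g[0],g[1],z],y+90)
```

```text
a1 [  8   6  18  19 259] [324.23552124  57.07722008]
a2 [  7   6  18  19 247] [325.86639676  56.88663968]
[ 0.42898143 -0.27655575  0.042     ] [ 0.43986001 -0.17767695  0.042     ] 0.09947543246185275
[ 0.43442072 -0.22711635  0.042     ] 83.72160425083158
hole [ 0.05162034  0.00180939 -0.00727816]
shift cm [ 5.62 -0.02  7.52] turn 0.49
shift cm [ 5.63 -0.08 10.42] turn 0.49
```

Call:
{"op": "send_rows", "data": {"rows": [[5, [2, 0, 1], 0.5], [5, [2.5, 0, 2], 0], [5, [1.12, 0, 2], 0], [5, [0, 0, 1.8], 0], [5, [0, 0, 0.7], 0], [5, [0, 0, 0], 0], [5, [0, 0, 0], 0]]}}

```text
t: 15.1
tool_pos: [0.4364, -0.2264, 0.0558]
tool_rot: [2.087, -2.33, -0.026]
contact_force: [0.1, 0.0, -0.6]
opening: 0.0544
grip_force: 37.4
```

Run:
```python
from h import *
p,M=tool(); print(p,M[:,2].round(3)); m=np.array([.43442,-.22712]); y=83.72
e=-np.array([np.cos(np.radians(y)),np.sin(np.radians(y))]);lat=np.array([e[1],-e[0]]); g=m-e*.0016-lat*.0018
delta([g[0],g[1],.038],y+90)
```

```text
[ 0.43641041 -0.22643218  0.05576854] [-0.02   0.004 -1.   ]
shift cm [-0.07 -0.03  1.78] turn -0.02
```

Call:
{"op": "send_rows", "data": {"rows": [[5, [-0.08, 0, 0.4], 0], [5, [0, 0, 0.3], 0], [5, [0, 0, 0.2], 0], [5, [0, 0, 0.2], 0], [5, [0, 0, 0], 0]]}}

```text
t: 15.72
tool_pos: [0.4358, -0.2261, 0.044]
tool_rot: [2.086, -2.331, -0.026]
contact_force: [0.3, -2.4, -0.7]
opening: 0.054
grip_force: 37.4
```

Run:
```python
from h import *
o=ctrl.get_obs();print(o["tool_pos"],o["contact_force"],o["wrist_torque"])
```

```text
[ 0.43580885 -0.22611024  0.04401819] [ 0.26814687 -2.3649064  -0.70511331] [-0.48423795 -0.14017633  0.06805591]
```

Call:
{"op": "send_rows", "data": {"rows": [[5, [0.05, 0, 0.2], 0], [5, [0, 0, 0.2], 0], [5, [0, 0, 0.15], 0], [5, [0, 0, 0.1], 0], [5, [0, 0, 0], 0]]}}

```text
t: 16.35
tool_pos: [0.4355, -0.2263, 0.0382]
tool_rot: [2.086, -2.331, -0.028]
contact_force: [-2.1, -0.8, 6.0]
opening: 0.0541
grip_force: 38.1
```

Run:
```python
from h import *
o=ctrl.get_obs();print(o["tool_pos"],o["contact_force"],o["wrist_torque"])
```

```text
[ 0.43553486 -0.22634608  0.03819169] [-2.14894255 -0.81691284  5.95985398] [-0.14236585  0.29957054  0.04920833]
```

The board is home, with the TCP at the expected height and a 6 N upward reaction. I'll release it, lift off and check.

Call:
{"op": "send_rows", "data": {"rows": [[7, [0, 0, 0], 0], [7, [0, 0, 0], 0], [7, [0, 0, 0], 0], [7.5, [0, 0, 0], 0], [7.5, [0, 0, -2], 0], [7.5, [0, 0, -4], 0], [7.5, [0, 0, -5], 0], [7.5, [0, 0, -5], 0], [7.5, [0, 0, 0], 0], [7.5, [0, 0, 0], 0]]}}

```text
t: 17.6
tool_pos: [0.4386, -0.2266, 0.1969]
tool_rot: [2.086, -2.331, -0.029]
contact_force: [-0.7, -0.3, -0.5]
opening: 0.0754
grip_force: 0.0
```

Run:
```python
from h import *
w=ctrl.get_image("wrist"); P=cloud(w); p,M=tool(); print(p,ctrl.get_obs()["q"].round(2))
hsv=cv2.cvtColor(w["frame"],cv2.COLOR_RGB2HSV); m=(hsv[...,0]<16)&(hsv[...,1]>140)&(P[...,2]>.035)&(P[...,2]<.06)
S=P[m]; A=np.c_[S[:,:2]-[.434,-.227],np.ones(len(S))]; k=np.linalg.lstsq(A,S[:,2],rcond=None)[0]; print("plane",k,len(S))
t=ctrl.get_image("top"); Q=cloud(t)[170:235,410:510].reshape(-1,3)
# jig frame
th=np.radians(83.72-90); X=np.array([np.cos(th),np.sin(th)]);Y=np.array([-X[1],X[0]])
for n,C in(("wrist",P.reshape(-1,3)),("top",Q)):
    d=C[:,:2]-[.4344,-.2271]; j=np.c_[d@X,d@Y,C[:,2]]; s=j[(j[:,2]>.195)&(j[:,2]<.24)&(abs(j[:,1])<60e-3)&(j[:,0]>.05)&(j[:,0]<.25)]
    if len(s): print(n,len(s),np.median(s,0).round(4),s.max(0).round(3),s.min(0).round(3))
v=np.hstack([w["frame"][:, :400],t["frame"][150:310,360:520].repeat(2,0).repeat(2,1)[:480] if 0 else cv2.resize(t["frame"][150:310,390:520],(390,480))]); save("c2",v)
```

```text
[ 0.43813908 -0.22625226  0.19583508] [-0.62 -0.23  1.94 -0.01  1.46  2.63]
plane [0.00060692 0.00173492 0.04489249] 13009
wrist 538 [ 0.0522 -0.0046  0.2267] [ 0.055 -0.003  0.239] [ 0.05  -0.006  0.211]
top 323 [ 0.177  -0.0041  0.2216] [0.185 0.056 0.229] [ 0.169 -0.06   0.195]
```

View pics/c2.png

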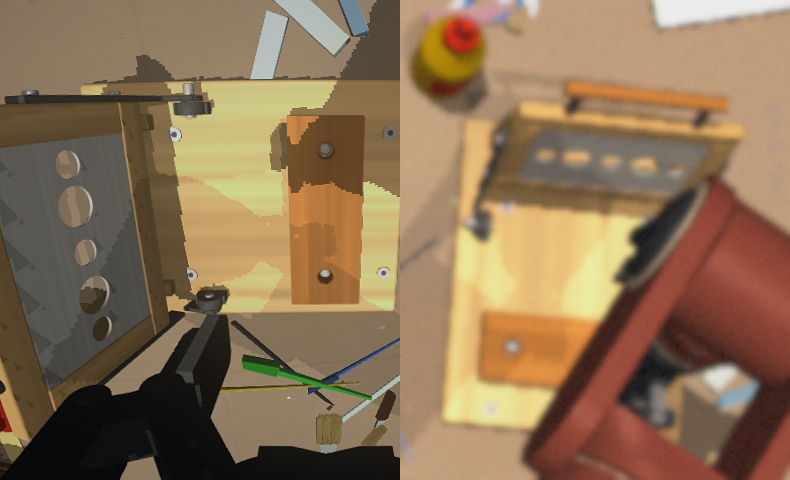

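The board lies flush: its top plane is at z = 0.0449 and level, with both pins visible in the holes at (325,150) and (325,275). The flap still leans on the backrest, and its handle is where the geometry puts it. I'll rise, go over the handle and descend.

Run:
```python
from h import *
p,M=tool(); g=np.array([.610,-.247,.216])+.0187*M[:,2]
delta(g+[0,0,.08],83.72+90); delta(g,83.72+90)
```

```text
shift cm [  0.13 -17.07  -8.63] turn -0.06
shift cm [  0.16 -17.27  -0.63] turn -0.06
```

Call:
{"op": "send_rows", "data": {"rows": [[7.5, [0, 0, -3], 0], [7.5, [0, 0, -5], 0], [7, [0, 0, -2], 0], [6, [0, 0, 0], 0]]}}

```text
t: 18.2
tool_pos: [0.4414, -0.2275, 0.2977]
tool_rot: [2.086, -2.331, -0.026]
contact_force: [-0.4, -0.3, -0.5]
opening: 0.0599
grip_force: 0.0
```

Call:
{"op": "send_rows", "data": {"rows": [[6, [0, -3, 0], 0], [6, [0, -5, 0], 0], [6, [0, -5, 0], 0], [6, [0, -3, 0], 0], [6, [0, -1, 0], 0], [6, [0, 0, 0], 0], [6, [0, 0, 0], 0]]}}

```text
t: 19.08
tool_pos: [0.6089, -0.2459, 0.2932]
tool_rot: [2.085, -2.331, -0.029]
contact_force: [0.2, 0.7, -0.3]
opening: 0.0601
grip_force: 0.0
```

Run:
```python
from h import *
p,M=tool(); g=np.array([.610,-.247,.216])+.0187*M[:,2]; print(p,M[:,2].round(3))
delta(g,83.72+90)
w=ctrl.get_image("wrist"); P=cloud(w)
th=np.radians(-6.28); X=np.array([np.cos(th),np.sin(th)]);Y=np.array([-X[1],X[0]])
d=P[...,:2]-[.435,-.2275]; jx,jy,z=d@X,d@Y,P[...,2]
m=(z>.208)&(z<.23)&(jx>.14)&(jx<.21)&(abs(jy)<.065)
for a,b in((-.06,-.03),(-.03,0),(0,.03)):
    k=m&(jy>a)&(jy<b)
    if k.sum(): 
        t=k&(z>np.percentile(z[k],90)-.0015); print(a,k.sum(),"x range",np.percentile(jx[k],[2,50,98]).round(4),"top z",np.percentile(z[k],95).round(4),"x at top",np.median(jx[t]).round(4))
print("jy range",np.percentile(jy[m],[1,99]).round(4),"pred tcp jig x of grasp",((p-.0*M[:,2])[:2]-[.435,-.2275])@X)
```

```text
[ 0.60893757 -0.24592718  0.29317122] [-0.023  0.005 -1.   ]
shift cm [ 0.11 -0.3   9.58] turn -0.09
-0.06 1181 x range [0.1698 0.1753 0.1811] top z 0.2225 x at top 0.1754
-0.03 1043 x range [0.1697 0.1754 0.1811] top z 0.2226 x at top 0.1755
0 882 x range [0.1702 0.1756 0.181 ] top z 0.2226 x at top 0.1756
jy range [-0.06   0.057] pred tcp jig x of grasp 0.17490950674889733
```

Call:
{"op": "send_rows", "data": {"rows": [[6, [0.1, -0.3, 2], 0], [6, [0, 0, 3], 0], [6, [0, 0, 2.6], 0], [6, [0, 0, 1.5], 0], [6, [0, 0, 0.5], 0], [6, [0, 0, 0], 0]]}}

```text
t: 19.88
tool_pos: [0.6109, -0.247, 0.1979]
tool_rot: [2.086, -2.331, -0.027]
contact_force: [-0.5, 0.8, 0.4]
opening: 0.0602
grip_force: 0.0
```

Call:
{"op": "send_rows", "data": {"newtons": 30, "rows": [[3, [0, 0, 0], 0], [2, [0, 0, 0], 0], [1, [0, 0, 0], 0], [0.5, [0, 0, 0], 0], [0.5, [0, 0, 0], 0], [0.5, [0, 0, 0], 0], [0.5, [0, 0, 0], 0]]}}

```text
t: 20.75
tool_pos: [0.6105, -0.247, 0.1985]
tool_rot: [2.086, -2.331, -0.028]
contact_force: [-4.9, 0.2, 5.2]
opening: 0.0109
grip_force: 29.6
```

Run:
```python
from h import *
p,M=tool(); o=ctrl.get_obs(); g=p-.0187*M[:,2]; print(p,"grasp",g.round(4),o["contact_force"],o["opening"],o["grip_force"])
th=np.radians(-6.28); X=np.array([np.cos(th),np.sin(th),0])
c=np.array([.435,-.2275,.0])+.1*X+[0,0,.03]; r=g-c; x,z=r@X,r[2]
a0=np.arctan2(z,-x)-np.arctan2(.022,.2); print("angle by grasp",a0,"r",np.hypot(x,z))
prev=np.array([.0763,.1862])
for t in np.linspace(1.85,1.37,9)[1:]:
    q=np.array([-.2*np.cos(t)+.022*np.sin(t),.2*np.sin(t)+.022*np.cos(t)]); d=q-prev; prev=q
    print(round(t,2),(M.T@(d[0]*X+[0,0,d[1]])*100).round(2))
```

```text
[ 0.61048652 -0.24702426  0.19847563] grasp [ 0.6109 -0.2471  0.2172] [-4.87729464  0.1732097   5.17865405] 0.010859534155910809 29.591693580150604
angle by grasp 1.8514800621634615 r 0.20238700026498882
1.79 [ 0.    1.14 -0.4 ]
1.73 [ 0.    1.16 -0.33]
1.67 [ 0.    1.18 -0.26]
1.61 [ 0.    1.19 -0.19]
1.55 [ 0.    1.2  -0.12]
1.49 [ 0.    1.21 -0.04]
1.43 [0.   1.21 0.03]
1.37 [0.  1.2 0.1]
```

Handle gripped (10.9 mm opening). Next I'll swing along the arc in half steps.

Call:
{"op": "send_rows", "data": {"rows": [[0.5, [0, 0.57, -0.2], 0], [0.5, [0, 0.57, -0.2], 0], [0.5, [0, 0.58, -0.16], 0], [0.5, [0, 0.58, -0.16], 0], [0.5, [0, 0.59, -0.13], 0], [0.5, [0, 0.59, -0.13], 0], [0.5, [0, 0.6, -0.1], 0], [0.5, [0, 0.6, -0.1], 0]]}}

```text
t: 21.75
tool_pos: [0.5641, -0.2419, 0.2108]
tool_rot: [2.086, -2.331, -0.027]
contact_force: [3.0, -0.5, 4.6]
opening: 0.0106
grip_force: 31.0
```

Call:
{"op": "send_rows", "data": {"rows": [[0.5, [0, 0.6, -0.06], 0], [0.5, [0, 0.6, -0.06], 0], [0.5, [0, 0.6, -0.02], 0], [0.5, [0, 0.6, -0.02], 0], [0.5, [0, 0.6, 0.02], 0], [0.5, [0, 0.6, 0.02], 0], [0.5, [0, 0.4, 0.03], 0], [0.5, [0, 0, 0], 0], [0.5, [0, 0, 0], 0]]}}

```text
t: 22.88
tool_pos: [0.5245, -0.2375, 0.2119]
tool_rot: [2.086, -2.331, -0.028]
contact_force: [0.3, -3.9, 2.4]
opening: 0.0108
grip_force: 31.3
```

```bash
cat > ang.py <<'E'
from h import *
p,M=tool(); o=ctrl.get_obs(); g=p-.0187*M[:,2]; print(p,"grasp",g.round(4),o["contact_force"].round(2),o["opening"],o["grip_force"],o["t"])
th=np.radians(-6.28); X=np.array([np.cos(th),np.sin(th),0]);Y=np.array([-X[1],X[0],0])
O=np.array([.435,-.2275,0])
r=g-O-.1*X-[0,0,.03]; x,z=r@X,r[2]
print("angle by grasp",np.arctan2(z,-x)-np.arctan2(.022,.2),"r",np.hypot(x,z))
q=np.array([-.2*np.cos(1.37)+.022*np.sin(1.37),.2*np.sin(1.37)+.022*np.cos(1.37)]); d=q-[x,z]; print("to go",(M.T@(d[0]*X+[0,0,d[1]])*100).round(2))
# plate points from top & scene cameras: fit flap plane direction in the jig x-z plane
for n in("top","scene","wrist"):
    im=ctrl.get_image(n); P=cloud(im).reshape(-1,3)-O; j=np.c_[P@X,P@Y,P[:,2]]
    s=j[(abs(j[:,1])<.08)&(j[:,0]>.05)&(j[:,0]<.15)&(j[:,2]>.065)&(j[:,2]<.185)]
    if len(s)<60: print(n,len(s)); continue
    vx,vz,x0,z0=cv2.fitLine(s[:,[0,2]].astype(np.float32),cv2.DIST_HUBER,0,.001,.001).ravel()
    if vz<0: vx,vz=-vx,-vz
    print(n,len(s),"flap angle from plane",np.arctan2(vz,-vx),"offset",(np.array([x0-.1,z0-.03])@[vz,-vx]).round(4))
E
python3 ang.py
```

```text
[ 0.52454413 -0.23749615  0.21194827] grasp [ 0.525  -0.2376  0.2306] [ 0.27 -3.88  2.39] 0.010784567771583426 31.310595273971558 22.875
angle by grasp 1.4140597369067363 r 0.2008668515694888
to go [0.   0.89 0.05]
top 3
scene 728 flap angle from plane 1.4069998 offset 0.0203
wrist 3053 flap angle from plane 1.4441352 offset 0.0223
```

Call:
{"op": "send_rows", "data": {"rows": [[0.5, [0, 0.5, 0.03], 0], [0.5, [0, 0.4, 0.03], 0], [0.5, [0, 0, 0], 0], [0.5, [0, 0, 0], 0], [0.5, [0, 0, 0], 0]]}}

```text
t: 23.65
tool_pos: [0.5155, -0.2365, 0.2115]
tool_rot: [2.086, -2.331, -0.028]
contact_force: [0.9, -4.7, 0.7]
opening: 0.0107
grip_force: 31.0
```

```bash
python3 ang.py
python3 - <<'E'
from h import *
O=np.array([.435,-.2275,0]);th=np.radians(-6.28); X=np.array([np.cos(th),np.sin(th),0]);Y=np.array([-X[1],X[0],0])
for n in("wrist","scene"):
    im=ctrl.get_image(n); P=cloud(im).reshape(-1,3)-O; j=np.c_[P@X,P@Y,P[:,2]]
    # points within 25mm of the mid-plane expected at 1.37
    u=np.array([-np.cos(1.37),np.sin(1.37)]);nv=np.array([np.sin(1.37),np.cos(1.37)]); q=j[:,[0,2]]-[.1,.03]
    a,b=q@u,q@nv; m=(abs(j[:,1])<.082)&(a>.04)&(a<.16)&(abs(b-.022)<.014)
    for k in range(3):
        c=np.polyfit(a[m],b[m],1); m&=abs(b-np.polyval(c,a))<.005
    print(n,m.sum(),"angle",1.37-np.arctan(c[0]),"b at mid",np.polyval(c,.1))
f=np.hstack([cv2.resize(ctrl.get_image("scene")["frame"][130:250,290:440],(600,480))]); save("end",f)
E
```

```text
[ 0.51545694 -0.23650122  0.21148206] grasp [ 0.5159 -0.2366  0.2302] [ 0.88 -4.73  0.73] 0.010728386425201825 31.02443754673004 23.65
angle by grasp 1.3684887359179378 r 0.20104135433572454
to go [-0.   -0.03 -0.02]
top 67 flap angle from plane 1.3770449 offset 0.0293
scene 703 flap angle from plane 1.3647546 offset 0.02
wrist 4231 flap angle from plane 1.409398 offset 0.0205
wrist 3929 angle 1.3316448349714252 b at mid 0.024803200871440372
scene 742 angle 1.3814098009329967 b at mid 0.0192503849483695
```

View pics/end.png

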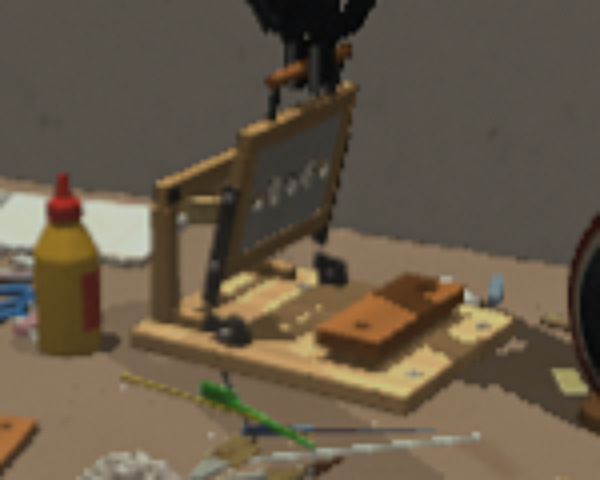

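The picture shows the board seated at (390,315), the flap held just forward of upright with the handle in the fingers at (310,65), and the glue bottle standing. The estimates average about 1.37 rad, so I'm handing in.

```bash
python3 -c "
from station import ctrl
print(ctrl.finish_job())"
```

```text
the job is handed in; nothing more can be done
None
```

I handed the job in at about 24 s: the board is flush on both pins and released, and the flap is still gripped at about 1.37 rad, its balance point (camera estimates ran from 1.33 to 1.41); the paint bottle, mug and glue bottle were not touched.

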